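# Show the potter's helper which bowl goes on the wheel

## Task

Press the green call button to call the helper, then show which bowl to decorate and where to put it: point at the bare terracotta bowl, one of the three on the short board lying on the table, fingertips a few centimetres above the middle of its mouth, and stay there for two seconds, then point in the same way just above the middle of the empty banding wheel (the pale round metal turntable) for two seconds. Only point: do not touch or move any bowl or the wheel, do not press the red button, and leave everything else where it is. Keep the hand well up when crossing the other two bowls, so that it is never just above the middle of one of them.

Things in the scene. Friction and masses are not known exactly. Their poses are not given: they have to be found in the camera images.
- green_push (a joint): travel of the green call button: 0 m up, 0.006 m fully down; a spring pushes it back up; fully down takes about 5 N. It counts as pressed from about 4 mm
- green_push_top (a point): centre of the top face of the green button cap (28 mm across), which is pressed straight down
- red_push (a joint): travel of the red button, of the same make: 0 m up, 0.006 m down. Not to be pressed
- red_push_top (a point): centre of the top face of the red button cap (28 mm across). The two buttons stand on two separate fixed grey boxes, 60 x 60 x 30 mm, which may have changed places
- clay_bowl: the bare, unglazed terracotta (red-brown) open bowl, 116 mm across the mouth, 50 mm high, standing upright on the ware board; origin at the centre of its underside, z up. This is the bowl to point at. Which of the three bowls stands where on the board changes
- clay_bowl_rim (a point): centre of the mouth of the terracotta bowl, at the height of its rim, 72 mm above the table; z up
- white_bowl: a white glazed open bowl, 116 mm across the mouth, 50 mm high, standing upright on the ware board; origin at the centre of its underside, z up. Which of the three bowls stands where on the board changes
- white_bowl_rim (a point): centre of the mouth of the white bowl, at the height of its rim; z up
- blue_bowl: a blue glazed open bowl, 116 mm across the mouth, 50 mm high, standing upright on the ware board; origin at the centre of its underside, z up. Which of the three bowls stands where on the board changes
- blue_bowl_rim (a point): centre of the mouth of the blue bowl, at the height of its rim; z up
- ware_board: fixed wooden plank, 160 mm x 440 mm (its y axis runs along it), 22 mm thick, on which the three bowls stand in a row 145 mm apart; other bowls, cream-coloured, on the rack and planks at the table's edges are not part of the work; origin at the centre of its underside
- wheel: banding wheel: a dark foot with a free-turning round aluminium head, 180 mm across, its top 75 mm above the table, empty; origin at the centre of the underside of the foot
- wheel_top (a point): centre of the top face of the wheel's aluminium head; z up
- jar: glaze jar with a black cap, 60 mm across, 85 mm high, loose; origin at the centre of its underside
- mug: white mug, 76 mm across, 85 mm high, loose; origin at the centre of its underside
- brush: brush lying on the table, loose, lying along its x axis
- rib: flat wooden potter's rib, 50 x 100 x 6 mm, loose; origin at the centre of its underside
- bat: round plywood bat, 110 mm across, 12 mm thick, loose; origin at the centre of its underside
- scraper: metal scraper with a handle, lying on the table, loose, along its x axis
There are look-alikes about, which are no part of the job. What is shaped like the white_bowl but turquoise or yellow is not meant.

How it is judged:
By the outcome, as a careful person would: the job done as asked, in the order asked, and still so for the second after the job is handed in, with the robot touching nothing.
It also fails if it takes over 54 s, if anything falls off the work surface, if the arm or the gripper's body presses on something with over 40 N, if the wrist force passes 120 N, or if a joint passes its speed limit or range.

## Robot

A 6-joint arm with a two-finger parallel gripper is mounted at the origin on the work surface. World frame = base frame: x ahead of the robot, y to its left, z up, the work surface at z = 0. Lengths are in mm, angles in rad, forces in N, time in s.
With the tool pointing down it reaches from about 325 to 775 mm from the base axis. Payload 5.5 kg.
Tool frame: the origin (TCP) lies at the very end of the fingers, on their centre line; the grasp point (between the pads) lies 19 mm behind it; z points along the fingers, y is the direction in which the jaws open and shut (so a half turn about z gives the same grasp; the last joint's range is limited). The gripper opens to 88 mm and grips with 3 to 60 N. Pads are 20 mm wide; open, the fingers measure 115 mm over their backs; the gripper's body (75 mm by 178 mm) begins 61 mm behind the grasp point.
Start: joints at [1.252, 0.091, 1.231, -0, 1.82, -0.057], TCP at [155.296, 579.568, 222.631] pointing down, gripper open.
Joint ranges: [-2.87, 2.87], [-0.86, 2.18], [0.17, 2.46], [-1.51, 4.65], [0.06, 2.69], [-2.65, 2.65]. Speed limits (rad/s): [2.57, 2.57, 3.01, 3.14, 3.14, 3.14].

## Interface

Orientations are given as a unit quaternion [x, y, z, w].
In Python, from workcell import bot gives the robot as it stands. The module is installed in compiled form; this text tells all that it offers.
- The arm moves only by the tool arm_command, never from a script. Its argument "targets" is a list of rows, each an object with "offset": the shift along the tool's x, y, z in m, a list of three; "roll": the turn about the tool's z in rad. A call has 1 to 8 rows; each row is the pose to reach, as a shift and turn from the pose measured when the call began, along the tool's axes at that moment; what a row does not reach only later rows make up. A row lasts 1/10 s, in which the tool goes at most 50 mm and 8.59 degrees, less where a joint would pass 70% of its speed; a pose out of reach is approached as far as the arm can. A call with a gripper value outside its range is refused whole. "grip" is the gripper command: -1 is fully open, 1 is shut, values between are in proportion, set as the call begins (left out, the last holds). The fingers move at their own pace and stop on an object; "force" is the grip in N (left out, the last holds). Time passes only in rows, so rows that repeat a pose let the fingers close. It gives the time, the measured TCP pose, the force and the opening at its end, in the units of the state.
- bot.observe(): the state, without advancing time (a new reading comes with each control period).
- bot.capture(name): name is "side" or "top"; returns a dict with "pixels" (400x640x3 uint8, red, green, blue), "intrinsics" (3x3 intrinsics, pixels), "rvec" (rotation vector, rad) and "tvec" (3), from world to camera coordinates, as OpenCV has them. Camera axes: x right, y down, z forward; pixel columns grow to the right and rows downward; lengths in mm; the calibration is good to about 2 mm. A picture is of the moment at which its call begins. There is no depth.
- bot.finish_job(): hands the job in, once; it reports no verdict.
The state is a dict: "time_s": time; "joint_positions": joint angles; "qd": joint speeds; "joint_efforts": joint torques, N m; "ee_pos": TCP position; "tool_rot": TCP orientation; "ft_force": force on the tool from outside, world axes, zero at the start; "wrist_torque": the same for the moment, N m; "gripper_width": opening from 0.0 (shut) to 1.0 (fully open).
Only numpy, scipy, OpenCV 4.12 (cv2) and the standard library are available. Lean on these libraries where they do the work, as an engineer would, in place of code of your own. Each camera call takes 0.05 s, during which the arm holds its last target. There are 200 camera calls.

## Working session

There is one attempt and no reset: what is moved stays moved. The work goes in short steps, Python scripts to look and compute and a tool call to move; the robot and the scene stay as the last step left them, time stands still between calls to the robot, and variables do not carry over. Pictures are saved under pics/ and viewed, on a budget of 10 in all, crops included, one or two more only if the job needs it, and the job is handed in when it is done.

Besides the shell and the picture viewer there is one more tool, called after "Call:" by a JSON object that holds its "fn" and its "kwargs", one argument or row to a line. arm_command: Moves the arm, as the interface text tells. Its arguments: {"type":"object","properties":{"targets":{"type":"array","items":{"type":"object","properties":{"offset":{"type":"array","items":{"type":"number"}},"roll":{"type":"number"}}}},"grip":{"type":"number"},"force":{"type":"number"}},"required":["targets"]}

```bash
mkdir -p pics; python3 - <<'E'
from workcell import bot
import cv2,pickle
d={}
for n in("top","side"):
    c=bot.capture(n); d[n]=c; cv2.imwrite(f"pics/{n}0.png",c["pixels"][:,:,::-1])
    print(n,c["intrinsics"],c["rvec"],c["tvec"])
pickle.dump(d,open("cams.pkl","wb"))
s=bot.observe();print(s)
E
```

```text
top [[492.43351175   0.         316.84981911]
 [  0.         492.43351175 187.44654997]
 [  0.           0.           1.        ]] [ 2.08591792 -2.15111062  0.17289393] [  -6.35608597  464.912      1606.41310778]
side [[470.75580288   0.         320.391787  ]
 [  0.         470.75580288 196.72616976]
 [  0.           0.           1.        ]] [ 2.19059397 -0.35687449  0.15605551] [-447.68758464  145.26881273 1341.90284205]
{'time_s': 0.1, 'joint_positions': array([ 1.25227521e+00,  9.17758018e-02,  1.23172804e+00,  1.37643577e-05,
        1.81982413e+00, -5.66781663e-02]), 'qd': array([ 0.00142769, -0.00199248, -0.00321098, -0.00264609, -0.00132164,
        0.0007526 ]), 'joint_efforts': array([ 1.61245291e-03, -4.47856128e+01, -4.07571173e+01,  6.99643744e-02,
        2.84375623e-02, -1.01599239e-04]), 'ee_pos': array([155.21814858, 579.30091317, 221.64575307]), 'tool_rot': array([ 1.30546064e-01,  9.91441865e-01, -8.51189764e-04, -1.68373413e-04]), 'ft_force': array([ 0.25683606, -0.67457557, -0.93590448]), 'wrist_torque': array([ 0.07299896,  0.04181768, -0.04503629]), 'gripper_width': 0.9994600123396274}
```

View pics/top0.png

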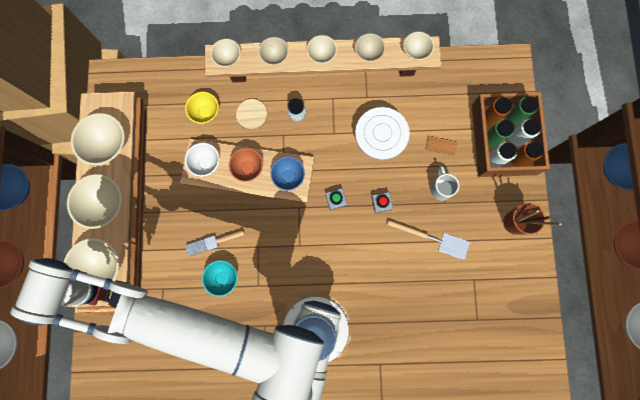

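View pics/side0.png

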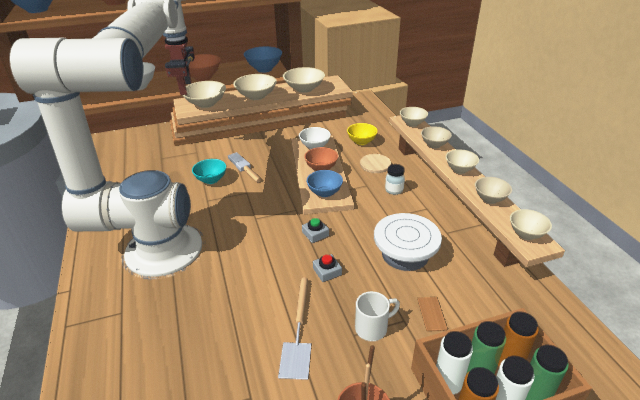

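The top view shows the three bowls on the board: white (202,159), terracotta (246,164) and blue (287,173). The green button is at (337,198), the red at (382,201) and the wheel at (382,133). In the side view the terracotta bowl is at (321,159), green (315,224), red (327,261) and the wheel (407,235).
Possible mix-ups in the top view:
- **For the terracotta bowl:** the white and blue bowls, yellow (202,107), turquoise (220,278), the brush pot (527,219) and bowls on the side shelves.
- **For the wheel:** the plywood bat (251,113).
- **For the green button:** the red button.

I choose terracotta (246,164), and check it in enlarged crops.

```bash
python3 - <<'E'
import cv2,pickle,numpy as np
d=pickle.load(open("cams.pkl","rb"))
t=d["top"]["pixels"][90:220,180:420,::-1]; s=d["side"]["pixels"][120:290,280:450,::-1]
t=cv2.resize(t,None,fx=3.3333,fy=3.3333,interpolation=cv2.INTER_CUBIC)
cv2.imwrite("pics/tc.png",t)
cv2.imwrite("pics/sc.png",cv2.resize(s,None,fx=3.5,fy=3.5,interpolation=cv2.INTER_CUBIC))
E
```

```text
(no output)
```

View pics/tc.png

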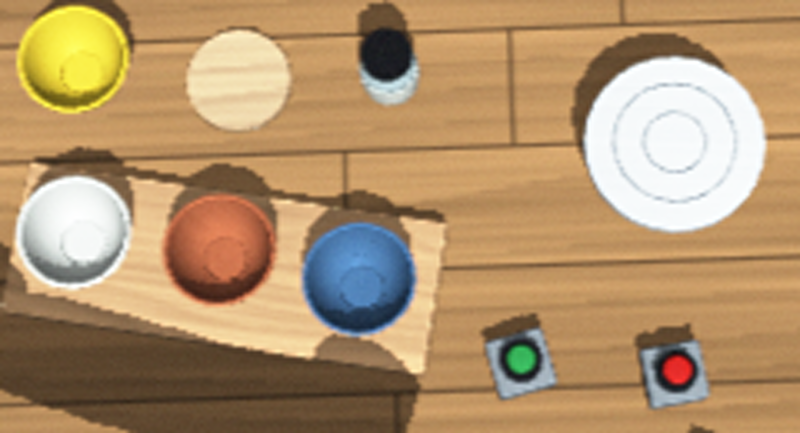

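View pics/sc.png

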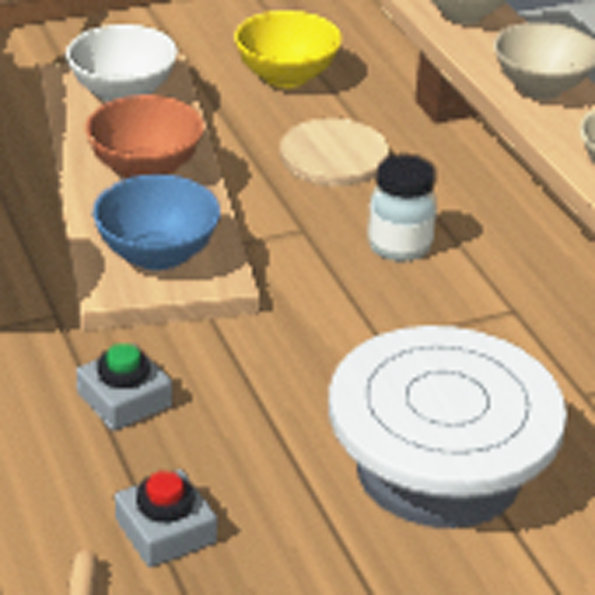

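The crops confirm it: the bare red-brown bowl is the middle one on the board, at (219,248) in the top crop and (146,132) in the side crop. The green button is nearest the board and the wheel is empty.

```bash
cat > tri.py <<'E'
import cv2,pickle,numpy as np
from workcell import bot
d=pickle.load(open("cams.pkl","rb"))
P={n:d[n]["intrinsics"]@np.c_[cv2.Rodrigues(np.array(d[n]["rvec"]))[0],np.array(d[n]["tvec"])] for n in d}
pts=dict(clay=((219.5,248),(146,132)),white=((74,231),(123,59)),blue=((359,278),(157,214)),green=((521,359),(124,355)),red=((678,370),(164,487)),wheel=((675,143),(448,399)))
def zplane(n,uv,z):
    M=P[n]; H=np.c_[M[:,0],M[:,1],M[:,2]*z+M[:,3]]; X=np.linalg.solve(H,[*uv,1]); return X[:2]/X[2]
if __name__=="__main__":
  R=cv2.Rodrigues
  from scipy.spatial.transform import Rotation as Ro
  s=bot.observe();A=Ro.from_quat(s["tool_rot"]);print("tool axes (cols)",A.as_matrix().round(3))
  for k,(t,u) in pts.items():
    t=np.array(t)/3.33333+[179.65,89.65]; u=np.array(u)/3.5+[279.64,119.64]
    X=cv2.triangulatePoints(P["top"],P["side"],t.reshape(2,1),u.reshape(2,1)).ravel();X=X[:3]/X[3]
    z=dict(green=X[2],red=X[2],wheel=75).get(k,72)
    print(k,X.round(1),"r",np.hypot(*X[:2]).round(), "planes",zplane("top",t,z).round(1),zplane("side",u,z).round(1))
    for q in("top","side"):
      x=P[q]@[*X,1];print("   ",((x[:2]/x[2])-(t if q=="top" else u)).round(2),end="")
    print()
E
python3 tri.py
```

```text
tool axes (cols) [[-0.966  0.259 -0.001]
 [ 0.259  0.966 -0.002]
 [ 0.    -0.002 -1.   ]]
clay [547.1 215.7  60.8] r 588.0 planes [545.8 213.7] [540.2 198.6]
    [-0.06  0.39]    [ 0.41 -0.11]
white [570.2 363.4  58.2] r 676.0 planes [568.1 359.7] [561.7 339.9]
    [-0.06  0.4 ]    [ 0.4 -0.1]
blue [511.3  75.7  64.3] r 517.0 planes [510.6  75. ] [506.8  65.1]
    [-0.04  0.27]    [ 0.31 -0.08]
green [428.3 -83.2  47. ] r 436.0 planes [428.1 -83.2] [428.5 -83.2]
    [ 0.01 -0.06]    [-0.07  0.02]
red [ 411.5 -238.6   46.2] r 476.0 planes [ 412.1 -238.7] [ 410.8 -238.6]
    [-0.02  0.19]    [ 0.26 -0.06]
wheel [ 638.4 -244.8   72.9] r 684.0 planes [ 637.5 -244.4] [ 637.5 -246.8]
    [ 0.02 -0.08]    [-0.11  0.03]
```

The buttons and wheel agree between views: height about 47 mm, and 73 against 75 mm. The clay rim comes out at 61 mm instead of 72, so I probably read the rim's near edge too low in the side view. I'll project a circle of the rim's size into both views to check.

```bash
python3 - <<'E'
from tri import *
C=dict(clay=(545.8,213.7,72,58),white=(568.1,359.7,72,58),blue=(510.6,75,72,58),green=(428.3,-83.2,47,14),red=(411.5,-238.6,46.5,14),wheel=(638,-245,75,90))
a=np.linspace(0,2*np.pi,73)
out=[]
for n,(x0,y0,x1,y1) in dict(top=(180,90,420,220),side=(280,120,450,290)).items():
    f=3.3 if n=="top" else 3.5
    im=cv2.resize(d[n]["pixels"][y0:y1,x0:x1,::-1],None,fx=f,fy=f,interpolation=cv2.INTER_CUBIC)
    for x,y,z,r in C.values():
        X=np.c_[x+r*np.cos(a),y+r*np.sin(a),0*a+z]
        uv=cv2.projectPoints(X,np.array(d[n]["rvec"]),np.array(d[n]["tvec"]),d[n]["intrinsics"],None)[0][:,0]
        cv2.polylines(im,[np.int32(((uv-[x0-.5,y0-.5])*f-.5)*8)],True,(255,0,255),1,cv2.LINE_AA,3)
    cv2.imwrite(f"pics/ov_{n}.png",im)
E
```

```text
(no output)
```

View pics/ov_side.png

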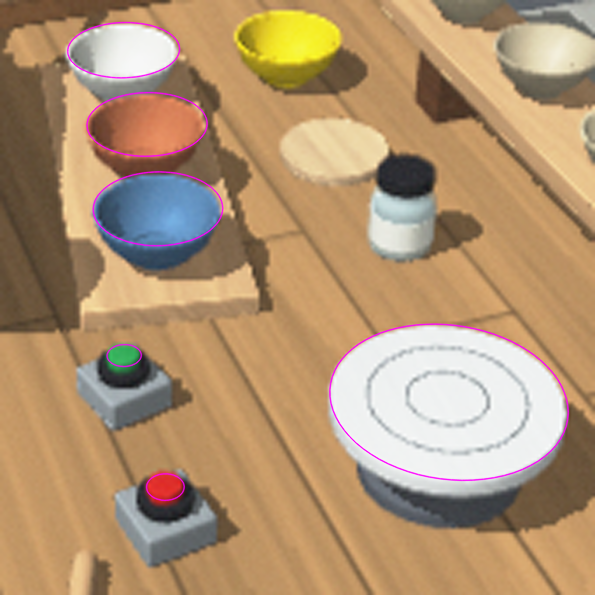

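View pics/ov_top.png

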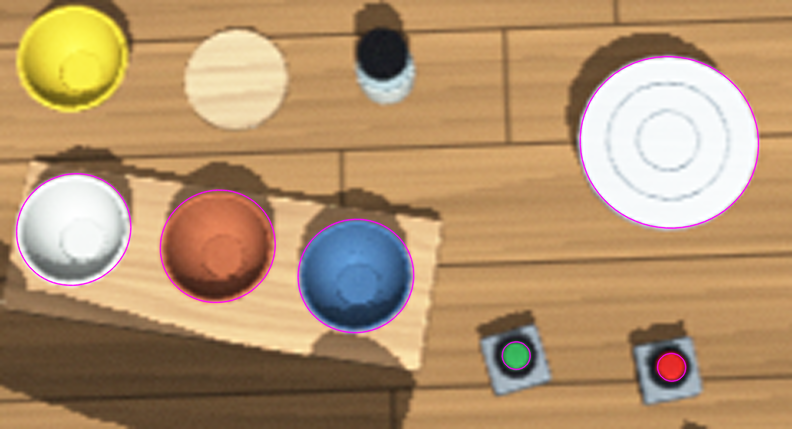

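The circles at the stated 72 mm rim height and the 75 mm wheel top fit both views within about 2 mm, so the low clay height was my misreading of the rim. I'll use clay (546,214,72), wheel (638,-245,75) and green (428,-83,47). I'll travel high with the fingers closed, keeping inside the board.

Call:
{"fn": "arm_command", "kwargs": {
  "targets": [
    {"offset": [-0.031, -0.028, 0]},
    {"offset": [-0.063, -0.056, 0]},
    {"offset": [-0.094, -0.083, 0]},
    {"offset": [-0.126, -0.111, 0]},
    {"offset": [-0.157, -0.139, 0]},
    {"offset": [-0.188, -0.166, 0]},
    {"offset": [-0.22, -0.194, 0]},
    {"offset": [-0.251, -0.222, 0]}
  ],
  "grip": 1,
  "force": 20
}}

```text
$.targets[0]: bad value
```

Call:
{"fn": "arm_command", "kwargs": {
  "targets": [
    {"offset": [-0.031, -0.028, 0], "roll": 0},
    {"offset": [-0.063, -0.056, 0], "roll": 0},
    {"offset": [-0.094, -0.083, 0], "roll": 0},
    {"offset": [-0.126, -0.111, 0], "roll": 0},
    {"offset": [-0.157, -0.139, 0], "roll": 0},
    {"offset": [-0.188, -0.166, 0], "roll": 0},
    {"offset": [-0.22, -0.194, 0], "roll": 0},
    {"offset": [-0.251, -0.222, 0], "roll": 0}
  ],
  "grip": 1,
  "force": 20
}}

```text
time_s: 0.9
ee_pos: [340.7, 298.3, 221.6]
tool_rot: [0.13, 0.991, -0.001, -0.0]
ft_force: [1.2, -0.1, -0.6]
gripper_width: 0.313
```

Call:
{"fn": "arm_command", "kwargs": {
  "targets": [
    {"offset": [-0.022, -0.042, 0], "roll": 0},
    {"offset": [-0.046, -0.086, 0], "roll": 0},
    {"offset": [-0.07, -0.132, 0], "roll": 0},
    {"offset": [-0.094, -0.178, 0], "roll": 0},
    {"offset": [-0.118, -0.223, 0], "roll": 0},
    {"offset": [-0.142, -0.268, 0], "roll": 0},
    {"offset": [-0.165, -0.312, 0], "roll": 0},
    {"offset": [-0.183, -0.346, 0], "roll": 0}
  ]
}}

```text
time_s: 1.7
ee_pos: [427.8, -85.7, 222.0]
tool_rot: [0.131, 0.991, -0.001, -0.0]
ft_force: [-0.4, 0.2, 0.3]
gripper_width: 0.006
```

Call:
{"fn": "arm_command", "kwargs": {
  "targets": [
    {"offset": [0.0, 0.002, 0.03], "roll": 0},
    {"offset": [0.0, 0.002, 0.06], "roll": 0},
    {"offset": [0.0, 0.002, 0.09], "roll": 0},
    {"offset": [0.0, 0.002, 0.12], "roll": 0},
    {"offset": [0.0, 0.002, 0.145], "roll": 0},
    {"offset": [0.0, 0.002, 0.16], "roll": 0},
    {"offset": [0.0, 0.002, 0.16], "roll": 0},
    {"offset": [0.0, 0.002, 0.16], "roll": 0}
  ]
}}

```text
time_s: 2.5
ee_pos: [428.5, -84.1, 62.8]
tool_rot: [0.131, 0.991, -0.001, 0.0]
ft_force: [1.0, 0.5, 1.0]
gripper_width: 0.004
```

```bash
python3 - <<'E'
from workcell import bot
import cv2,numpy as np
g=[cv2.resize(bot.capture(n)["pixels"][y:y+80,x:x+100,::-1],None,fx=4,fy=4,interpolation=cv2.INTER_CUBIC) for n,x,y in(("top",287,150),("side",265,175))]
cv2.imwrite("pics/press.png",np.hstack(g));s=bot.observe();print(s["ee_pos"],s["ft_force"])
E
```

```text
[429.13381403 -84.29379101  63.73019337] [-0.46230814  0.39966857 -0.67524247]
```

View pics/press.png

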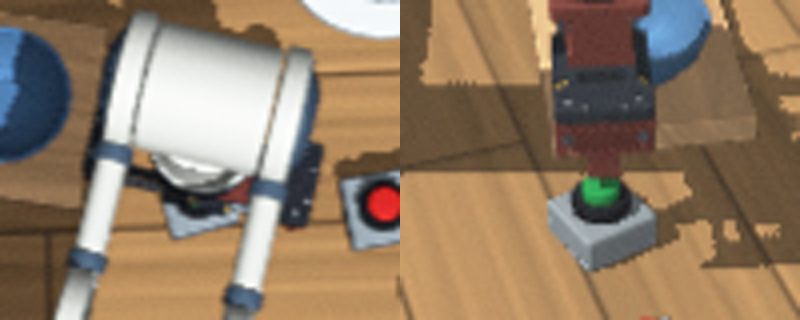

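The fingertips stand centred just above the green cap (side crop at about (600,185)) and the red button is clear. I press in small steps.

Call:
{"fn": "arm_command", "kwargs": {
  "targets": [
    {"offset": [0, 0.001, 0.006], "roll": 0},
    {"offset": [0, 0.001, 0.011], "roll": 0},
    {"offset": [0, 0.001, 0.014], "roll": 0},
    {"offset": [0, 0.001, 0.016], "roll": 0},
    {"offset": [0, 0.001, 0.018], "roll": 0},
    {"offset": [0, 0.001, 0.02], "roll": 0},
    {"offset": [0, 0.001, 0.02], "roll": 0}
  ]
}}

```text
time_s: 3.3
ee_pos: [430.0, -83.4, 46.1]
tool_rot: [0.131, 0.991, -0.001, 0.002]
ft_force: [-4.7, 2.1, 13.9]
gripper_width: 0.006
```

```bash
python3 - <<'E'
from workcell import bot
import cv2,numpy as np
cv2.imwrite("pics/press2.png",cv2.resize(bot.capture("side")["pixels"][190:250,285:345,::-1],None,fx=8,fy=8,interpolation=cv2.INTER_CUBIC));s=bot.observe();print(s["ee_pos"],s["ft_force"])
E
```

```text
[429.96048323 -83.42003493  46.11328551] [-4.4836917   1.93589436 13.61439698]
```

View pics/press2.png

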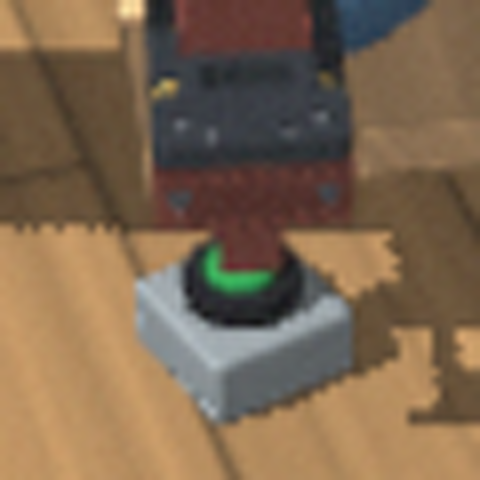

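The cap's left edge has moved down from row about 222 to 223.7, which is roughly 6 mm, and 13.6 N is far above the 5 N spring, so it looks bottomed. I push a little more to confirm the hard stop.

Call:
{"fn": "arm_command", "kwargs": {
  "targets": [
    {"offset": [-0.001, 0, 0.003], "roll": 0},
    {"offset": [-0.001, 0, 0.004], "roll": 0},
    {"offset": [-0.001, 0, 0.004], "roll": 0}
  ]
}}

```text
time_s: 3.65
ee_pos: [430.2, -83.5, 45.9]
tool_rot: [0.131, 0.991, -0.001, 0.001]
ft_force: [-14.1, 4.5, 25.6]
gripper_width: 0.004
```

```bash
python3 - <<'E'
from workcell import bot
import cv2,numpy as np,pickle
d=pickle.load(open("cams.pkl","rb"))
for im in(d["side"]["pixels"],bot.capture("side")["pixels"]):
    c=im[205:240,300:330].astype(int); m=(c[...,1]>c[...,0]+40)&(c[...,1]>c[...,2]+30)
    y,x=np.nonzero(m);print(m.sum(),x.min()+300,x.max()+300,y.min()+205,y.max()+205,[(X+300,(y[x==X].min()+205,y[x==X].max()+205)) for X in np.unique(x)])
print(bot.observe()["ee_pos"],bot.observe()["ft_force"])
E
```

```text
67 310 319 218 226 [(np.int64(310), (np.int64(221), np.int64(223))), (np.int64(311), (np.int64(219), np.int64(225))), (np.int64(312), (np.int64(219), np.int64(225))), (np.int64(313), (np.int64(218), np.int64(226))), (np.int64(314), (np.int64(218), np.int64(225))), (np.int64(315), (np.int64(218), np.int64(225))), (np.int64(316), (np.int64(218), np.int64(225))), (np.int64(317), (np.int64(219), np.int64(225))), (np.int64(318), (np.int64(219), np.int64(224))), (np.int64(319), (np.int64(220), np.int64(223)))]
23 310 318 221 226 [(np.int64(310), (np.int64(223), np.int64(223))), (np.int64(311), (np.int64(221), np.int64(225))), (np.int64(312), (np.int64(224), np.int64(225))), (np.int64(313), (np.int64(224), np.int64(226))), (np.int64(314), (np.int64(224), np.int64(226))), (np.int64(315), (np.int64(224), np.int64(226))), (np.int64(316), (np.int64(224), np.int64(226))), (np.int64(317), (np.int64(224), np.int64(225))), (np.int64(318), (np.int64(224), np.int64(224)))]
[430.19322388 -83.49657685  45.87524574] [-13.91825126   3.36700586  25.53720169]
```

The button is firmly at its stop: 25 N, tip height unchanged at 46 mm, and the cap edge about 2 px (6 mm) lower than before. Now I lift and go to the terracotta bowl, around the blue one.

Call:
{"fn": "arm_command", "kwargs": {
  "targets": [
    {"offset": [0, 0, -0.01], "roll": 0},
    {"offset": [0, 0, -0.03], "roll": 0},
    {"offset": [0, 0, -0.06], "roll": 0},
    {"offset": [0, 0, -0.095], "roll": 0},
    {"offset": [0, 0, -0.13], "roll": 0},
    {"offset": [0, 0, -0.16], "roll": 0},
    {"offset": [0, 0, -0.175], "roll": 0},
    {"offset": [0, 0, -0.175], "roll": 0}
  ]
}}

```text
time_s: 4.5
ee_pos: [430.5, -83.2, 222.6]
tool_rot: [0.131, 0.991, -0.002, 0.003]
ft_force: [0.2, -0.1, 0.3]
gripper_width: 0.006
```

Call:
{"fn": "arm_command", "kwargs": {
  "targets": [
    {"offset": [0.007, 0.025, 0], "roll": 0},
    {"offset": [0.018, 0.062, 0], "roll": 0},
    {"offset": [0.029, 0.1, 0], "roll": 0},
    {"offset": [0.04, 0.138, 0], "roll": 0},
    {"offset": [0.05, 0.175, 0], "roll": 0},
    {"offset": [0.06, 0.21, 0], "roll": 0},
    {"offset": [0.07, 0.243, 0], "roll": 0},
    {"offset": [0.07, 0.243, 0], "roll": 0}
  ]
}}

```text
time_s: 5.3
ee_pos: [424.6, 172.6, 218.6]
tool_rot: [0.128, 0.992, -0.002, 0.001]
ft_force: [-0.2, -0.2, -0.6]
gripper_width: 0.002
```

```bash
cat > go.py <<'E'
import sys
from workcell import bot
from scipy.spatial.transform import Rotation as Ro
import numpy as np
s=bot.observe();g=np.array([float(v) for v in sys.argv[1:4]])
print(s["time_s"],s["ee_pos"].round(1),"tool offset mm",Ro.from_quat(s["tool_rot"]).inv().apply(g-s["ee_pos"]).round(1),s["ft_force"].round(1))
E
python3 go.py 545.8 213.7 221
```

```text
5.3 [424.6 172.6 218.6] tool offset mm [-106.7   70.6   -2.5] [-0.2 -0.2 -0.6]
```

Call:
{"fn": "arm_command", "kwargs": {
  "targets": [
    {"offset": [-0.025, 0.017, 0], "roll": 0},
    {"offset": [-0.055, 0.036, 0], "roll": 0},
    {"offset": [-0.085, 0.056, 0], "roll": 0},
    {"offset": [-0.107, 0.071, 0], "roll": 0},
    {"offset": [-0.107, 0.071, 0.03], "roll": 0},
    {"offset": [-0.107, 0.071, 0.06], "roll": 0},
    {"offset": [-0.107, 0.071, 0.08], "roll": 0},
    {"offset": [-0.107, 0.071, 0.08], "roll": 0}
  ]
}}

```text
time_s: 6.1
ee_pos: [543.9, 211.8, 132.2]
tool_rot: [0.129, 0.992, -0.004, -0.004]
ft_force: [-0.9, 0.6, 0.1]
gripper_width: 0.001
```

```bash
python3 - <<'E'
from workcell import bot
import cv2,numpy as np
g=[cv2.resize(bot.capture(n)["pixels"][y:y+80,x:x+100,::-1],None,fx=4,fy=4,interpolation=cv2.INTER_CUBIC) for n,x,y in(("top",200,120),("side",270,100))]
cv2.imwrite("pics/point1.png",np.hstack(g))
E
python3 go.py 545.8 213.7 105
```

```text
6.2 [545.7 212.7 137.4] tool offset mm [ 0.2  1.1 32.4] [ 0.  -0.2  0.6]
```

View pics/point1.png

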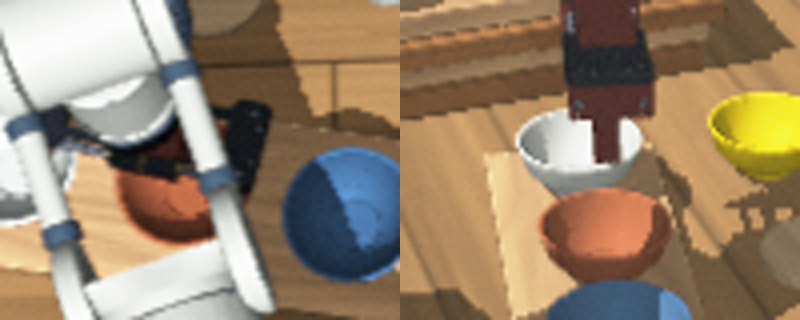

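The fingertips hang over the terracotta bowl's middle (side crop: tip (606,160), mouth centre (606,222)). I descend to about 33 mm above the rim and hold.

Call:
{"fn": "arm_command", "kwargs": {
  "targets": [
    {"offset": [0, 0.001, 0.015], "roll": 0},
    {"offset": [0, 0.001, 0.028], "roll": 0},
    {"offset": [0, 0.001, 0.033], "roll": 0},
    {"offset": [0, 0.001, 0.033], "roll": 0},
    {"offset": [0, 0.001, 0.033], "roll": 0},
    {"offset": [0, 0.001, 0.033], "roll": 0}
  ]
}}

```text
time_s: 6.8
ee_pos: [546.3, 213.7, 105.2]
tool_rot: [0.129, 0.992, -0.002, 0.0]
ft_force: [0.9, -0.3, 0.4]
gripper_width: 0.003
```

Call:
{"fn": "arm_command", "kwargs": {
  "targets": [
    {"offset": [0, 0, 0], "roll": 0},
    {"offset": [0, 0, 0], "roll": 0},
    {"offset": [0, 0, 0], "roll": 0},
    {"offset": [0, 0, 0], "roll": 0},
    {"offset": [0, 0, 0], "roll": 0},
    {"offset": [0, 0, 0], "roll": 0},
    {"offset": [0, 0, 0], "roll": 0},
    {"offset": [0, 0, 0], "roll": 0}
  ]
}}

```text
time_s: 7.6
ee_pos: [546.3, 213.7, 105.2]
tool_rot: [0.129, 0.992, -0.002, 0.0]
ft_force: [0.0, 0.6, 0.8]
gripper_width: 0.006
```

Call:
{"fn": "arm_command", "kwargs": {
  "targets": [
    {"offset": [0, 0, 0], "roll": 0},
    {"offset": [0, 0, 0], "roll": 0},
    {"offset": [0, 0, 0], "roll": 0},
    {"offset": [0, 0, 0], "roll": 0},
    {"offset": [0, 0, 0], "roll": 0},
    {"offset": [0, 0, 0], "roll": 0},
    {"offset": [0, 0, 0], "roll": 0},
    {"offset": [0, 0, 0], "roll": 0}
  ]
}}

```text
time_s: 8.4
ee_pos: [546.3, 213.7, 105.2]
tool_rot: [0.129, 0.992, -0.002, 0.0]
ft_force: [0.6, -0.6, -0.6]
gripper_width: 0.005
```

Call:
{"fn": "arm_command", "kwargs": {
  "targets": [
    {"offset": [0, 0, 0], "roll": 0},
    {"offset": [0, 0, 0], "roll": 0},
    {"offset": [0, 0, 0], "roll": 0},
    {"offset": [0, 0, 0], "roll": 0},
    {"offset": [0, 0, 0], "roll": 0},
    {"offset": [0, 0, 0], "roll": 0},
    {"offset": [0, 0, 0], "roll": 0},
    {"offset": [0, 0, 0], "roll": 0}
  ]
}}

```text
time_s: 9.2
ee_pos: [546.2, 213.7, 105.1]
tool_rot: [0.129, 0.992, -0.002, -0.0]
ft_force: [0.3, -0.6, 0.3]
gripper_width: 0.005
```

```bash
python3 go.py 638 -245 222
```

```text
9.2 [546.2 213.7 105.1] tool offset mm [-205.9 -420.6 -114.8] [ 0.3 -0.6  0.3]
```

Call:
{"fn": "arm_command", "kwargs": {
  "targets": [
    {"offset": [0, 0, -0.025], "roll": 0},
    {"offset": [0, 0, -0.06], "roll": 0},
    {"offset": [0, 0, -0.095], "roll": 0},
    {"offset": [0, 0, -0.115], "roll": 0},
    {"offset": [-0.025, -0.022, -0.115], "roll": 0},
    {"offset": [-0.055, -0.048, -0.115], "roll": 0},
    {"offset": [-0.085, -0.074, -0.115], "roll": 0},
    {"offset": [-0.113, -0.098, -0.115], "roll": 0}
  ]
}}

```text
time_s: 10.0
ee_pos: [631.3, 89.2, 220.8]
tool_rot: [0.129, 0.992, -0.002, 0.0]
ft_force: [-0.0, -0.2, -1.0]
gripper_width: 0.002
```

Call:
{"fn": "arm_command", "kwargs": {
  "targets": [
    {"offset": [-0.01, -0.035, 0], "roll": 0},
    {"offset": [-0.023, -0.08, 0], "roll": 0},
    {"offset": [-0.037, -0.125, 0], "roll": 0},
    {"offset": [-0.05, -0.17, 0], "roll": 0},
    {"offset": [-0.063, -0.215, 0], "roll": 0},
    {"offset": [-0.077, -0.26, 0], "roll": 0},
    {"offset": [-0.088, -0.3, 0], "roll": 0},
    {"offset": [-0.094, -0.322, 0], "roll": 0}
  ]
}}

```text
time_s: 10.8
ee_pos: [639.4, -249.7, 221.7]
tool_rot: [0.13, 0.991, -0.003, -0.0]
ft_force: [0.7, 0.6, -0.8]
gripper_width: 0.007
```

```bash
python3 go.py 638 -245 108
```

```text
10.8 [ 639.4 -249.7  221.7] tool offset mm [  2.6   4.8 113.7] [ 0.7  0.6 -0.8]
```

Call:
{"fn": "arm_command", "kwargs": {
  "targets": [
    {"offset": [0.003, 0.005, 0.02], "roll": 0},
    {"offset": [0.003, 0.005, 0.05], "roll": 0},
    {"offset": [0.003, 0.005, 0.075], "roll": 0},
    {"offset": [0.003, 0.005, 0.095], "roll": 0},
    {"offset": [0.003, 0.005, 0.108], "roll": 0},
    {"offset": [0.003, 0.005, 0.114], "roll": 0},
    {"offset": [0.003, 0.005, 0.114], "roll": 0},
    {"offset": [0.003, 0.005, 0.114], "roll": 0}
  ]
}}

```text
time_s: 11.6
ee_pos: [638.2, -244.9, 109.1]
tool_rot: [0.13, 0.991, -0.003, 0.001]
ft_force: [0.2, -0.1, 0.9]
gripper_width: 0.008
```

```bash
python3 go.py 638 -245 107; python3 - <<'E'
from workcell import bot
import cv2
cv2.imwrite("pics/point2.png",bot.capture("side")["pixels"][:,:,::-1])
E
```

```text
11.6 [ 638.2 -244.9  109.1] tool offset mm [ 0.1 -0.1  2.1] [ 0.2 -0.1  0.9]
```

View pics/point2.png

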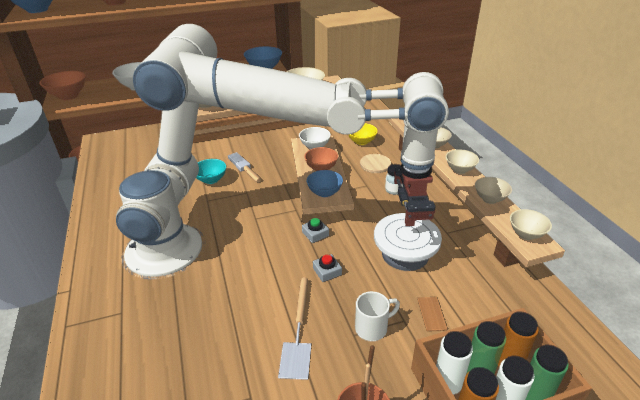

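The side view shows the tip at about (409,222), just above the wheel centre (407,235). Bowls and loose things are where they were. I hold.

Call:
{"fn": "arm_command", "kwargs": {
  "targets": [
    {"offset": [0, 0, 0.002], "roll": 0},
    {"offset": [0, 0, 0.002], "roll": 0},
    {"offset": [0, 0, 0.002], "roll": 0},
    {"offset": [0, 0, 0.002], "roll": 0},
    {"offset": [0, 0, 0.002], "roll": 0},
    {"offset": [0, 0, 0.002], "roll": 0},
    {"offset": [0, 0, 0.002], "roll": 0},
    {"offset": [0, 0, 0.002], "roll": 0}
  ]
}}

```text
time_s: 12.45
ee_pos: [638.3, -245.0, 107.4]
tool_rot: [0.13, 0.991, -0.003, 0.001]
ft_force: [-0.8, 0.5, 0.4]
gripper_width: 0.007
```

Call:
{"fn": "arm_command", "kwargs": {
  "targets": [
    {"offset": [0, 0, 0], "roll": 0},
    {"offset": [0, 0, 0], "roll": 0},
    {"offset": [0, 0, 0], "roll": 0},
    {"offset": [0, 0, 0], "roll": 0},
    {"offset": [0, 0, 0], "roll": 0},
    {"offset": [0, 0, 0], "roll": 0},
    {"offset": [0, 0, 0], "roll": 0},
    {"offset": [0, 0, 0], "roll": 0}
  ]
}}

```text
time_s: 13.25
ee_pos: [638.3, -245.0, 107.4]
tool_rot: [0.13, 0.991, -0.003, 0.001]
ft_force: [-0.4, 0.4, 0.5]
gripper_width: 0.007
```

Call:
{"fn": "arm_command", "kwargs": {
  "targets": [
    {"offset": [0, 0, 0], "roll": 0},
    {"offset": [0, 0, 0], "roll": 0},
    {"offset": [0, 0, 0], "roll": 0},
    {"offset": [0, 0, 0], "roll": 0},
    {"offset": [0, 0, 0], "roll": 0},
    {"offset": [0, 0, 0], "roll": 0},
    {"offset": [0, 0, 0], "roll": 0},
    {"offset": [0, 0, 0], "roll": 0}
  ]
}}

```text
time_s: 14.05
ee_pos: [638.3, -245.0, 107.4]
tool_rot: [0.13, 0.991, -0.003, 0.001]
ft_force: [0.6, -0.1, -0.0]
gripper_width: 0.01
```

Call:
{"fn": "arm_command", "kwargs": {
  "targets": [
    {"offset": [0, 0, 0], "roll": 0},
    {"offset": [0, 0, 0], "roll": 0},
    {"offset": [0, 0, 0], "roll": 0},
    {"offset": [0, 0, 0], "roll": 0}
  ]
}}

```text
time_s: 14.45
ee_pos: [638.3, -245.0, 107.4]
tool_rot: [0.13, 0.991, -0.003, 0.001]
ft_force: [0.1, 0.5, -0.2]
gripper_width: 0.006
```

```bash
python3 go.py 638 -245 107; python3 -c "
from workcell import bot
print(bot.finish_job())"
```

```text
14.45 [ 638.3 -245.   107.4] tool offset mm [ 0.3 -0.1  0.4] [ 0.1  0.5 -0.2]
the job is handed in; nothing more can be done
None
```

I pressed the green button, pointed at the terracotta bowl, then at the wheel, and handed the job in at 14.45 s; no verdict is reported.

- **Green button:** pushed to its stop. It took about 25 N without moving further, and the cap showed about 6 mm lower in the side view.
- **Terracotta bowl:** fingertips about 33 mm above the middle of its mouth, still for 2.4 s.
- **Wheel:** fingertips about 32 mm above its middle for over 2.8 s. The arm was still there at hand-in, touching nothing (wrist force under 1 N).
- **Other two bowls:** I travelled at about 220 mm height and went around the blue bowl; the path did not cross the white one. The last side view, taken over the wheel, showed the bowls, wheel and loose things in place; I never went near the red button.

Two measurements disagreed at first:
- **Terracotta rim:** my first reading gave 61 mm instead of 72. Projecting the rim circle at 72 mm fitted both views within about 2 mm.
- **Green cap:** it read 47 mm high, but the stop at 46 mm with 6 mm of travel puts the cap top at about 52 mm. My pixel had probably included the side of the cap.

I viewed ten pictures, the full budget.

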